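# Draw out the bracket's tray

### The job

The three trays of the parts rack have been left part-way out. First push the two trays that do not hold the brass angle bracket fully home, then hook a fingertip behind the front lip of the tray that does hold it and draw that tray out to its stop. Do not touch or lift the parts in the trays, and leave the other things on the bench alone.

Things in the scene. Friction and masses are not known exactly. Their poses are not given: they have to be found in the camera images.
- rack: Low fixed tray rack, plywood and aluminium, 172 x 276 x 44 mm. Origin: on the bench under its middle; x to its back, y to its left, z up; front edge x = -78 mm. Three alike grey trays, 165 x 82 mm, tops 40 mm above the bench, in lanes at y = +90, 0, -90 mm, come out along -x. From the front each has a lip (middle at x = -80.5 mm when home), finger pocket, 3 mm partition, 101 mm bin with a part.
- tray_left (a joint): How far the left tray is out, m: 0 = fully home against the back stop, 0.085 = out against its stop; it starts between 0.015 and 0.050. Stays where left; friction about 1.5 N, slides along the rack's -x.
- lip_left (a point): Top centre of the left tray's front lip, 42 mm above the bench (axes as the rack's). The lip is an upright plate 82 mm wide (y), 4 mm thick (this point is mid-thickness); a bead at its top bulges 2 mm forward. Behind it (+x) is an empty finger pocket, 54 mm long, 76 mm wide, its floor 29 mm below this point.
- tray_mid (a joint): How far the middle tray is out, m: 0 = fully home against the back stop, 0.085 = out against its stop; it starts between 0.015 and 0.050. Stays where left; friction about 1.5 N, slides along the rack's -x.
- lip_mid (a point): Top centre of the middle tray's front lip, 42 mm above the bench (axes as the rack's). The lip is an upright plate 82 mm wide (y), 4 mm thick (this point is mid-thickness); a bead at its top bulges 2 mm forward. Behind it (+x) is an empty finger pocket, 54 mm long, 76 mm wide, its floor 29 mm below this point.
- tray_right (a joint): How far the right tray is out, m: 0 = fully home against the back stop, 0.085 = out against its stop; it starts between 0.015 and 0.050. Stays where left; friction about 1.5 N, slides along the rack's -x.
- lip_right (a point): Top centre of the right tray's front lip, 42 mm above the bench (axes as the rack's). The lip is an upright plate 82 mm wide (y), 4 mm thick (this point is mid-thickness); a bead at its top bulges 2 mm forward. Behind it (+x) is an empty finger pocket, 54 mm long, 76 mm wide, its floor 29 mm below this point.
- angle_bracket: Brass angle bracket, an L of two thin plates, 32 x 42 x 29 mm, loose in the bin of one of the three trays (which one varies). Origin: centre of its underside.
- relay_board: Green circuit board with two white box-shaped relays, 35 x 68 x 27 mm, loose in another tray's bin. Origin: centre of its underside.
- radio_receiver: Flat black block, 38 x 61 x 17 mm, loose in the third tray's bin. Origin: centre of its underside.
- drive_bogie: Four-wheeled brass bogie, 70 x 69 x 31 mm, standing loose on the bench to the left of the rack; stays there. Origin: centre of its underside.
- gear_box: Small gear box with a motor in a brass frame, 36 x 103 x 28 mm (its length roughly along the rack's x), loose on the bench to the right of the rack; stays there. Origin: centre of its underside.
- truck_frame: Cast truck frame with wheels, 215 x 105 x 67 mm, loose on the bench at the far right; stays there. Origin: centre of its underside.
Mind the look-alikes: they are no part of the job. What is meant by the radio_receiver is not green, and is the larger of those in its own colour. Of the things like the relay_board, leave any that is red; of the rest the larger one is meant.

How it is judged (in metres and radians):
On the way, in this order (a step that is already met when the one before it is completed fails the run):
1. the two trays without the bracket are pushed home, before the bracket's tray is drawn out (((y of angle_bracket in the frame of rack above 0.045 m and value of joint each of tray_mid, tray_right below 0.004 m) or (y of angle_bracket in the frame of rack between -0.045 and 0.045 m and value of joint each of tray_left, tray_right below 0.004 m) or (y of angle_bracket in the frame of rack below -0.045 m and value of joint each of tray_left, tray_mid below 0.004 m))), for 0.2 s.
2. the tray with the bracket is drawn out to its stop (((y of angle_bracket in the frame of rack above 0.045 m and value of joint tray_left above 0.08 m) or (y of angle_bracket in the frame of rack between -0.045 and 0.045 m and value of joint tray_mid above 0.08 m) or (y of angle_bracket in the frame of rack below -0.045 m and value of joint tray_right above 0.08 m))), for 0.2 s.
At the end, for the whole second after the job is handed in: The bracket's tray is out to within 5 mm of its stop, the other two are within 4 mm of fully home, trays and parts are at rest, and the three parts still lie in their bins (((y of angle_bracket in the frame of rack above 0.045 m and value of joint each of tray_mid, tray_right below 0.004 m and value of joint tray_left above 0.08 m) or (y of angle_bracket in the frame of rack between -0.045 and 0.045 m and value of joint each of tray_left, tray_right below 0.004 m and value of joint tray_mid above 0.08 m) or (y of angle_bracket in the frame of rack below -0.045 m and value of joint each of tray_left, tray_mid below 0.004 m and value of joint tray_right above 0.08 m)) and velocity of joint tray_left between -0.01 and 0.01 m/s and velocity of joint tray_mid between -0.01 and 0.01 m/s and velocity of joint tray_right between -0.01 and 0.01 m/s and linear speed of each of angle_bracket, relay_board, radio_receiver below 0.02 m/s and z of each of angle_bracket, relay_board, radio_receiver in the frame of rack below 0.03 m); the robot touches nothing.
It fails at once if a part in a tray is touched by the fingers (more than 1 N) (contact force between the fingers and angle_bracket above 1 N or contact force between the fingers and relay_board above 1 N or contact force between the fingers and radio_receiver above 1 N).
It fails at once if a part is lifted more than about 2 cm off its tray's floor (z of any of angle_bracket, relay_board, radio_receiver in the frame of rack above 0.035 m).
It fails at once if one of the things on the bench (bogie, gear box, truck frame) is moved more than 2 cm (distance of any of drive_bogie, gear_box, truck_frame from where it was at the start of the episode above 0.02 m).
It also fails if it takes over 45 s, if anything falls off the work surface, if the arm or the gripper's body presses on something with over 40 N, if the wrist force passes 120 N, or if a joint passes its speed limit or range.

### The arm

A 6-joint arm with a two-finger parallel gripper is mounted at the origin on a cart in front of the work surface, level with it; the furniture and walls round the work are solid. World frame = base frame: x ahead of the robot, y to its left, z up, the work surface at z = 0. Lengths are in m, angles in degrees, forces in N, time in s.
With the tool pointing down it reaches from about 0.3 to 0.75 m from the base axis. Payload 8.5 kg.
Tool frame: the origin (TCP) lies on the centre line of the jaws, within the pads' length; the fingertips stand 17 mm ahead of it and the grasp point (between the pads) lies 2 mm behind it; z points along the fingers, y is the line along which they close (so a half turn about z gives the same grasp; the last joint's range is limited). The gripper opens to 85 mm and grips with 20 to 120 N. Pads are 22 mm wide; open, the fingers measure 114 mm over their backs; the gripper's body (76 mm by 85 mm) begins 54 mm behind the grasp point. The pads swing forward as they close: fully open they stand 13 mm farther back than shut.
Start: joints at [51.721, 21.807, 74.336, -0, 83.858, -12.336], TCP at [0.241, 0.495, 0.248] pointing down, gripper open.
Joint ranges: [-178.18, 178.18], [-50.72, 133.34], [12.68, 142.11], [-81.47, 261.47], [9.98, 163.14], [-165.26, 165.26]. Speed limits (degrees/s): [136.94, 136.94, 180, 180, 180, 180].

### API

Orientations are given as a 3x3 rotation matrix whose columns are the frame's x, y, z axes.
In Python, from rig import env gives the robot as it stands.
- The arm moves only by the shell command python3 -m handwheel 'ROWS' [OPENING] [FORCE]. ROWS is JSON, a list that holds one entry, the list of rows, each a list of 4 numbers: the shift along the tool's x, y, z in m, then the turn about the tool's z in rad. In form: [[[x, y, z, roll], ...]]. A call has 1 to 5 rows; each row shifts and turns the commanded pose from where the row before left it, along the tool's axes as they then stand; what a row does not reach is not made up. A row lasts 1/12 s, in which the tool goes at most 41.7 mm and 7.16 degrees, less where a joint would pass 70% of its speed; a pose out of reach is approached as far as the arm can. A call is refused whole if a number of a shift passes 0.0417 or a number of a turn 0.125, either way. A call with a gripper value outside its range is refused whole. OPENING is the opening in per cent of the stroke, from 0 (shut) to 100 (fully open), set as the call begins (- or left out, the last holds). The fingers move at their own pace and stop on an object; FORCE is the grip in N (left out, the last holds). Time passes only in rows, so rows that do not move let the fingers close. It gives the time, the measured TCP pose, the force and the opening at its end, in the units of the state.
- env.observe(): the state, without advancing time (a new reading comes with each control period).
- env.get_image(name): name is "scene" or "side" or "wrist"; returns (picture, depth): 480x640x3 uint8, red, green, blue; 480x640 float32, m along the optical axis (not along the pixel's ray), 0 where there is no reading.
- env.camera_params(name): a dict with "K" (3x3 intrinsics, pixels), "rvec" (rotation vector, rad) and "tvec" (3), from world to camera coordinates, as OpenCV has them. Camera axes: x right, y down, z forward; pixel columns grow to the right and rows downward; lengths in m; the calibration is good to about 2 mm. A picture is of the moment at which its call begins: read the wrist's pose just before it. camera_params takes no time and is no camera call; for the wrist camera it gives the pose at the moment of the call.
- env.close_job(): hands the job in, once; it reports no verdict.
The state is a dict: "time_s": time; "q": joint angles; "qvel": joint speeds; "joint_efforts": joint torques, N m; "position": TCP position; "tool_rot": TCP orientation; "ft_force": force on the tool from outside, world axes, zero at the start; "wrist_torque": the same for the moment, N m; "grip_width": finger opening in m.
Only numpy, scipy, OpenCV 4.12 (cv2) and the standard library are available. Lean on these libraries where they do the work, as an engineer would, in place of code of your own. Each camera call takes 0.05 s, during which the arm holds its last target. There are 200 camera calls.

## Working session

There is one attempt and no reset: what is moved stays moved. The work goes in short steps, Python scripts to look and compute and a shell command to move; the robot and the scene stay as the last step left them, time stands still between calls to the robot, and variables do not carry over. Pictures are saved under pics/ and viewed, on a budget of 10 in all, crops included, one or two more only if the job needs it, and the job is handed in when it is done.

```bash
mkdir -p pics; ls; python3 - <<'E'
from rig import env
import cv2,numpy as np
s=env.observe();print(s['time_s'],s['position'],np.round(s['tool_rot'],3))
ims=[]
for n in("scene","side"):
    p,d=env.get_image(n);np.save(n+"_d.npy",d);cv2.imwrite(n+".png",p[...,::-1])
    c=env.camera_params(n);print(n,c);np.savez(n+"_c.npz",**{k:np.array(c[k]) for k in("K","rvec","tvec")})
    cv2.imwrite("pics/"+n+"1.png",p[...,::-1])
E
```

```text
pics
0.0 [0.24045438 0.49436206 0.24770862] [[-0.899  0.437 -0.001]
 [ 0.437  0.899 -0.001]
 [ 0.    -0.001 -1.   ]]
scene {'K': array([[462.92980449,   0.        , 315.64755899],
       [  0.        , 462.92980449, 237.54208205],
       [  0.        ,   0.        ,   1.        ]]), 'rvec': array([ 2.00067672, -1.2546276 ,  0.58058569]), 'tvec': array([-0.30652972,  0.35098312,  0.72753577])}
side {'K': array([[480.36068891,   0.        , 317.26109328],
       [  0.        , 480.36068891, 245.26115171],
       [  0.        ,   0.        ,   1.        ]]), 'rvec': array([-0.01434477,  2.57770655, -1.78151709]), 'tvec': array([0.54852765, 0.10947781, 1.02499101])}
```

View pics/scene1.png

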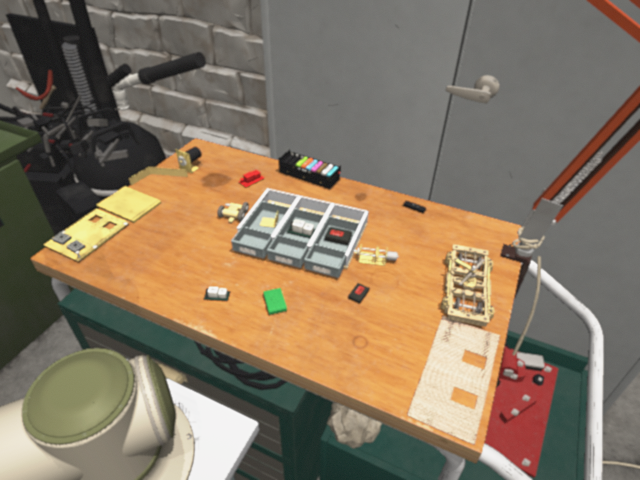

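View pics/side1.png

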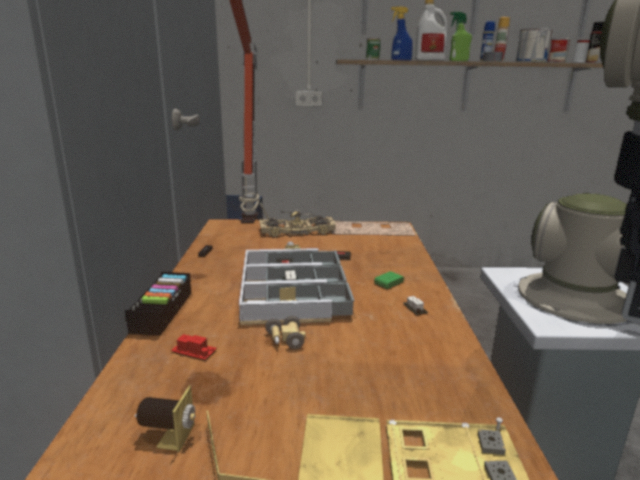

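The scene view shows the rack around (300,232): a yellowish part in the left tray (270,221), a white relay board in the middle (302,226) and a black/red block in the right (338,236). The side view agrees. I'll enlarge the rack next.

```bash
cat > h.py <<'E'
import numpy as np,cv2
def cam(n):
    c=np.load(n+"_c.npz");return c["K"],cv2.Rodrigues(c["rvec"])[0],c["tvec"]
def ray(n,u,v,z):
    "pixel -> world point on the plane at height z"
    K,R,t=cam(n);d=R.T@np.linalg.solve(K,[u,v,1]);o=-R.T@t
    return o+d*(z-o[2])/d[2]
def proj(n,P):
    K,R,t=cam(n);q=(np.atleast_2d(P)@R.T+t)@K.T;return q[:,:2]/q[:,2:]
def cloud(n):
    K,R,t=cam(n);d=np.load(n+"_d.npy");v,u=np.indices(d.shape)
    p=np.stack([(u-K[0,2])/K[0,0]*d,(v-K[1,2])/K[1,1]*d,d],-1)
    return (p-t)@R,d>0
E
python3 - <<'E'
import cv2,numpy as np
from h import *
im=cv2.imread("scene.png")
cv2.imwrite("pics/crop1.png",cv2.resize(im[180:285,215:375],None,fx=5,fy=5,interpolation=cv2.INTER_CUBIC))
P,ok=cloud("scene")
m=ok&(P[...,2]>0.03)&(P[...,2]<0.05);m[:185]=0;m[285:]=0;m[:,:220]=0;m[:,375:]=0
Q=P[m];print(len(Q));print(cv2.minAreaRect(Q[:,:2].astype(np.float32)),Q[:,2].mean())
E
```

```text
2996
((0.5961620211601257, 0.030495762825012207), (0.22142839431762695, 0.35999056696891785), 5.533175945281982) 0.037872586092213556
```

View pics/crop1.png

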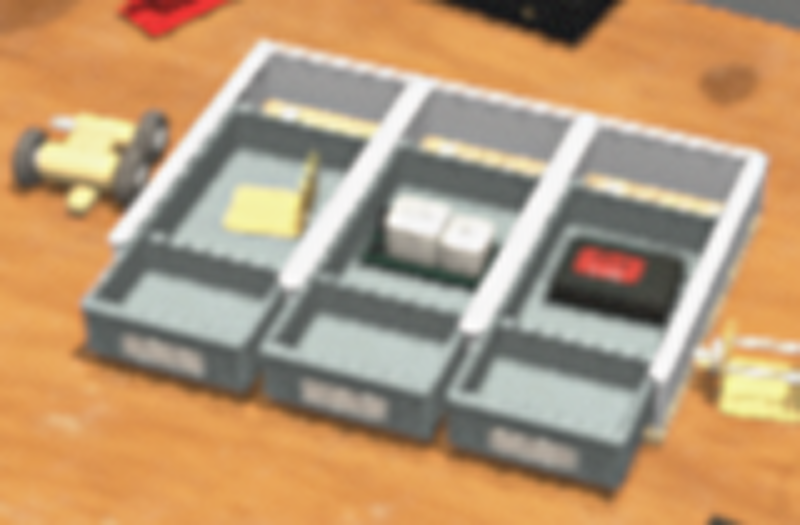

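The crop leaves no doubt. The left tray holds the brass L (265,205 in the crop), the middle holds the green board with white relays (435,240), and the right holds the black block (620,275). I'll push the middle and right trays home and draw the left one out. Next I'll compute the rack pose.

```bash
python3 - <<'E'
import cv2,numpy as np
from h import *
from scipy.optimize import least_squares
f=lambda u,v:(215+u/5-0.4,180+v/5-0.4)
px=np.array([f(265,42),f(764,155),f(115,240),f(656,378),f(287,285),f(470,332)])
# rack-frame rail-top points
loc=np.array([[.094,.138],[.094,-.138],[-.078,.138],[-.078,-.138],[-.078,.045],[-.078,-.045]])
def W(p,xy):
    c,s=np.cos(p[2]),np.sin(p[2]);xy=np.atleast_2d(xy)
    return np.c_[p[0]+c*xy[:,0]-s*xy[:,1],p[1]+s*xy[:,0]+c*xy[:,1]]
r=least_squares(lambda p:(proj("scene",np.c_[W(p,loc),np.full(6,.044)])-px).ravel(),[.6,.03,0])
p=r.x;print("rack",p[:2],np.degrees(p[2]),r.fun.round(1))
for n,a in dict(left=[(85,305),(252,352)],mid=[(262,350),(436,402)],right=[(447,410),(627,455)]).items():
    for q in a:
        w=ray("scene",*f(*q),.042)[:2]-p[:2];c,s=np.cos(p[2]),np.sin(p[2])
        print(n,(c*w[0]+s*w[1]).round(4),(-s*w[0]+c*w[1]).round(4))
np.save("rack.npy",p)
# cloud check: points above .03 in rack frame
P,ok=cloud("scene");m=ok&(P[...,2]>.034)&(P[...,2]<.05);m[:185]=0;m[285:]=0;m[:,:228]=0;m[:,375:]=0
w=P[m][:,:2]-p[:2];x=c*w[:,0]+s*w[:,1];y=-s*w[:,0]+c*w[:,1]
for l in(.09,0,-.09):
    k=abs(y-l)<.03;print(l,np.percentile(x[k],[0,2,5,95,100]).round(4))
E
```

```text
rack [ 0.61194645 -0.0114603 ] 5.059737584503324 [-0.7 -0.3  1.1  0.5 -1.7 -0.7  1.7  0.6 -0.2 -0.4 -0.4 -0.4]
left -0.1231 0.1254
left -0.1244 0.0407
mid -0.1216 0.0371
mid -0.1247 -0.0481
right -0.1276 -0.0544
right -0.1256 -0.1364
0.09 [-0.1232 -0.1221 -0.1216  0.0926  0.0955]
0 [-0.1222 -0.1207 -0.1194  0.0935  0.0992]
-0.09 [-0.1207 -0.1194 -0.1185  0.0941  0.0976]
```

```bash
cat >> h.py <<'E'
p=np.load("rack.npy");c,s=np.cos(p[2]),np.sin(p[2]);Rr=np.array([[c,-s],[s,c]])
def rk(w): return Rr.T@(np.asarray(w)[:2]-p[:2])
E
python3 - <<'E'
from h import *
for n,uv in dict(redblk=[(351,290),(362,282),(369,291),(358,304)],green=[(263,293),(279,287),(287,307),(271,314)],relay2=[(204,295),(208,286),(229,288),(228,300)],bogie=[(217,210),(247,203),(246,218)],gear=[(357,260),(398,250),(398,264)]).items():
    print(n,[rk(ray("scene",*q,0.01)).round(3).tolist() for q in uv])
E
python3 -m handwheel '[[[0,0,0,-0.108],[0,0,0,-0.108],[0,0,0,-0.108],[0,0,0,-0.108],[0,0,0,-0.109]]]' 0 40
```

```text
redblk [[-0.142, -0.168], [-0.111, -0.183], [-0.131, -0.205], [-0.174, -0.193]]
green [[-0.217, 0.004], [-0.189, -0.021], [-0.234, -0.059], [-0.263, -0.036]]
relay2 [[-0.267, 0.117], [-0.241, 0.123], [-0.23, 0.078], [-0.261, 0.064]]
bogie [[-0.0, 0.238], [0.055, 0.18], [-0.003, 0.153]]
gear [[-0.049, -0.153], [0.019, -0.234], [-0.028, -0.244]]
time_s: 0.52
position: [0.2405, 0.4944, 0.2479]
tool_rot: [[-0.996, -0.093, -0.001], [-0.093, 0.996, -0.001], [0.001, -0.001, -1.0]]
ft_force: [1.1, -0.2, -0.6]
grip_width: 0.0256
```

```bash
python3 -m handwheel '[[[-0.01,-0.037,0,0],[-0.01,-0.037,0,0],[-0.01,-0.037,0,0],[-0.01,-0.037,0,0],[-0.01,-0.037,0,0]]]' >/dev/null
python3 -m handwheel '[[[-0.01,-0.037,0,0],[-0.01,-0.037,0,0],[-0.01,-0.037,0,0],[-0.01,-0.037,0,0],[-0.01,-0.037,0,0]]]' >/dev/null
python3 -m handwheel '[[[-0.01,-0.037,0,0],[-0.01,-0.037,0,0],[-0.01,-0.037,0,0],[-0.01,-0.037,0,0],[-0.01,-0.037,0,0]]]'
python3 -m handwheel '[[[-0.01,-0.037,0.02,0],[-0.01,-0.035,0.02,0],[0,0,0.02,0],[0,0,0.02,0],[0,0,0,0]]]'
python3 - <<'E'
from rig import env
from h import *
q=env.observe();print(rk(q['position']),q['position'])
cp=env.camera_params("wrist");im,d=env.get_image("wrist")
np.savez("wrist_c.npz",**{k:np.array(cp[k]) for k in("K","rvec","tvec")});np.save("wrist_d.npy",d)
cv2.imwrite("pics/w1.png",im[...,::-1])
E
```

```text
time_s: 1.77
position: [0.439, -0.047, 0.2482]
tool_rot: [[-0.996, -0.088, -0.0], [-0.088, 0.996, 0.0], [0.0, 0.0, -1.0]]
ft_force: [0.1, 0.6, -0.2]
grip_width: -0.0001
time_s: 2.18
position: [0.4631, -0.1135, 0.1656]
tool_rot: [[-0.996, -0.087, -0.007], [-0.087, 0.996, 0.004], [0.006, 0.004, -1.0]]
ft_force: [0.3, 0.6, -0.6]
grip_width: 0.0
[-0.15726218 -0.08855511] [ 0.46310714 -0.11353997  0.1655961 ]
```

View pics/w1.png

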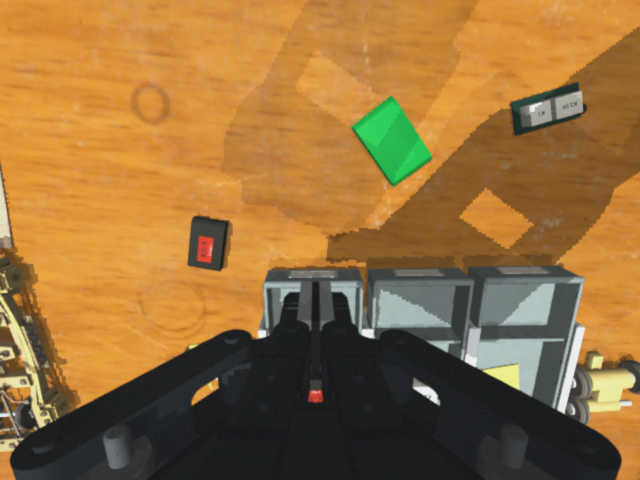

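The wrist view shows the three lips: right tray at columns 266–361 (row about 272), middle at 369–470, left at 470–583. The fingers are still above the right tray's lip. I'll fix the lips from depth.

```bash
python3 - <<'E'
from h import *
P,ok=cloud("wrist")
for n,(a,b) in dict(right=(268,282),right2=(345,358),mid=(380,460),left=(482,575)).items():
    Q=P[262:300,a:b][ok[262:300,a:b]];Q=Q[(Q[:,2]>.037)&(Q[:,2]<.047)]
    r=np.array([rk(w) for w in Q]);print(n,len(r),np.percentile(r[:,0],[0,5,25,50]).round(4),r[:,1].min().round(3),r[:,1].max().round(3),np.median(Q[:,2]))
E
```

```text
right 113 [-0.1189 -0.1183 -0.1178 -0.1163] -0.128 -0.116 0.04155039987908688
right2 103 [-0.1191 -0.1189 -0.1183 -0.1172] -0.065 -0.054 0.041514771223392644
mid 596 [-0.1204 -0.1199 -0.1192 -0.1181] -0.036 0.029 0.041583355053107854
left 740 [-0.1225 -0.1218 -0.1209 -0.1195] 0.048 0.128 0.04144769881769968
```

```bash
python3 -m handwheel '[[[0,0,0.032,0],[0,0,0.032,0],[0,0,0.032,0],[0,-0.0015,0.032,0],[0,0,0,0]]]'
python3 -m handwheel '[[[-0.008,0,0,0],[-0.008,0,0,0],[-0.008,0,0,0],[-0.006,0,0,0],[-0.006,0,0,0]]]'
python3 -m handwheel '[[[-0.005,0,0,0],[-0.005,0,0,0],[-0.005,0,0,0],[-0.003,0,0,0],[0,0,0,0]]]'
```

```text
time_s: 2.65
position: [0.4634, -0.1143, 0.0381]
tool_rot: [[-0.996, -0.089, -0.006], [-0.089, 0.996, 0.003], [0.006, 0.004, -1.0]]
ft_force: [-1.3, -0.3, -0.2]
grip_width: 0.0001
time_s: 3.07
position: [0.5019, -0.1121, 0.0424]
tool_rot: [[-0.996, -0.089, 0.002], [-0.089, 0.996, -0.001], [-0.002, -0.001, -1.0]]
ft_force: [-1.3, 0.1, 1.5]
grip_width: 0.0003
time_s: 3.48
position: [0.5193, -0.1104, 0.041]
tool_rot: [[-0.996, -0.088, 0.001], [-0.088, 0.996, -0.0], [-0.001, -0.0, -1.0]]
ft_force: [0.5, -1.0, -0.2]
grip_width: -0.0002
```

```bash
python3 -m handwheel '[[[-0.003,0,0.001,0],[-0.003,0,0.001,0],[0,0,0,0]]]'
python3 -m handwheel '[[[-0.002,0,0,0],[-0.002,0,0,0],[0,0,0,0]]]'
```

```text
time_s: 3.73
position: [0.525, -0.1099, 0.0388]
tool_rot: [[-0.996, -0.088, 0.0], [-0.088, 0.996, 0.0], [-0.0, 0.0, -1.0]]
ft_force: [-0.5, 0.4, 0.2]
grip_width: 0.0001
time_s: 3.98
position: [0.527, -0.1096, 0.0388]
tool_rot: [[-0.996, -0.089, -0.005], [-0.089, 0.996, 0.0], [0.005, 0.001, -1.0]]
ft_force: [-8.5, -3.3, 3.6]
grip_width: -0.0001
```

```bash
python3 -m handwheel '[[[-0.0015,0,0,0],[0,0,0,0]]]'
python3 -m handwheel '[[[0.01,0,0,0],[0.02,0,0,0],[0.02,0,0,0],[0,0,0,0]]]'
```

```text
time_s: 4.15
position: [0.5271, -0.1096, 0.0387]
tool_rot: [[-0.996, -0.089, -0.008], [-0.089, 0.996, 0.0], [0.008, 0.001, -1.0]]
ft_force: [-15.6, -5.5, 7.2]
grip_width: -0.0002
time_s: 4.48
position: [0.4776, -0.1135, 0.0389]
tool_rot: [[-0.996, -0.087, -0.003], [-0.087, 0.996, 0.001], [0.002, 0.001, -1.0]]
ft_force: [1.1, 0.1, -0.2]
grip_width: 0.0002
```

The right tray stopped hard at 15 N with no further motion, so it is home. Next is the middle tray.

```bash
python3 -m handwheel '[[[0.004,0.03,0,0],[0,0.03,0,0],[0,0.03,0,0],[0,0,0,0]]]'
python3 -m handwheel '[[[-0.009,0,0,0],[-0.009,0,0,0],[-0.009,0,0,0],[-0.006,0,0,0],[-0.005,0,0,0]]]'
python3 -m handwheel '[[[-0.004,0,0,0],[-0.003,0,0,0],[-0.003,0,0,0],[0,0,0,0]]]'
python3 -m handwheel '[[[-0.002,0,0,0],[-0.002,0,0,0],[0,0,0,0]]]'
```

```text
time_s: 4.82
position: [0.4678, -0.0207, 0.0391]
tool_rot: [[-0.996, -0.091, -0.001], [-0.091, 0.996, 0.001], [0.001, 0.001, -1.0]]
ft_force: [-1.6, -0.2, -0.7]
grip_width: -0.0001
time_s: 5.23
position: [0.5075, -0.0219, 0.039]
tool_rot: [[-0.996, -0.087, 0.0], [-0.087, 0.996, -0.0], [-0.0, -0.0, -1.0]]
ft_force: [-1.8, -1.2, 1.0]
grip_width: -0.0002
time_s: 5.57
position: [0.5167, -0.0205, 0.039]
tool_rot: [[-0.996, -0.088, 0.001], [-0.088, 0.996, -0.0], [-0.001, -0.0, -1.0]]
ft_force: [-0.3, 0.3, 0.5]
grip_width: -0.0002
time_s: 5.82
position: [0.5184, -0.0201, 0.0389]
tool_rot: [[-0.996, -0.089, -0.005], [-0.089, 0.996, -0.0], [0.005, 0.0, -1.0]]
ft_force: [-9.5, -2.8, 6.0]
grip_width: -0.0
```

```bash
python3 -m handwheel '[[[-0.0015,0,0,0],[0,0,0,0]]]'
python3 -m handwheel '[[[0.02,0,0,0],[0,0,-0.035,0],[0,0,-0.035,0],[0,0.03,0,0],[0,0.03,0,0]]]'
python3 -m handwheel '[[[-0.012,0.03,0,0],[-0.012,0,0,0],[0,0,0,0],[0,0,0,0]]]'
python3 - <<'E'
from rig import env
from h import *
q=env.observe();print(rk(q['position']),q['position'])
cp=env.camera_params("wrist");im,d=env.get_image("wrist")
np.savez("wrist_c.npz",**{k:np.array(cp[k]) for k in("K","rvec","tvec")});np.save("wrist_d.npy",d)
im2,_=env.get_image("scene")
a=cv2.resize(im,(480,360));b=cv2.resize(im2[180:285,215:375],(320,210));o=np.zeros((360,800,3),np.uint8);o[:,:480]=a;o[:210,480:]=b
cv2.imwrite("pics/w2.png",o[...,::-1])
E
```

```text
time_s: 5.98
position: [0.5185, -0.02, 0.0388]
tool_rot: [[-0.996, -0.089, -0.008], [-0.089, 0.996, -0.0], [0.008, 0.001, -1.0]]
ft_force: [-15.5, -5.3, 8.8]
grip_width: -0.0001
time_s: 6.4
position: [0.4976, 0.0379, 0.1111]
tool_rot: [[-0.996, -0.085, 0.005], [-0.085, 0.996, -0.001], [-0.005, -0.001, -1.0]]
ft_force: [-0.4, 1.1, -0.3]
grip_width: -0.0
time_s: 6.73
position: [0.5178, 0.0703, 0.109]
tool_rot: [[-0.996, -0.089, 0.0], [-0.089, 0.996, -0.0], [-0.0, -0.0, -1.0]]
ft_force: [-0.4, -0.2, 0.2]
grip_width: 0.0
[-0.08660234  0.08972233] [0.51776857 0.07027457 0.10896112]
```

View pics/w2.png

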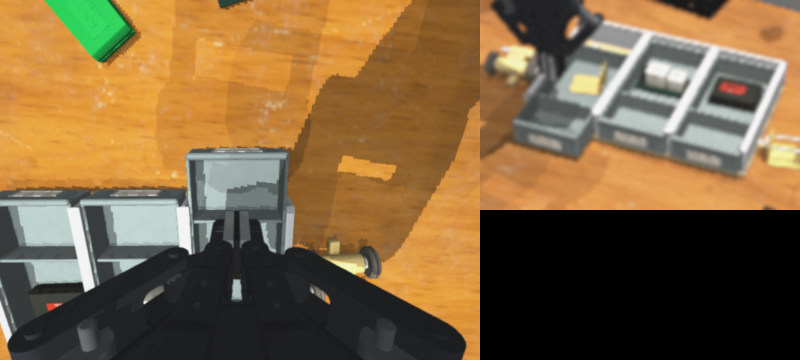

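The wrist view shows the other two trays home and level with each other. The left tray still sticks out, with its lip at row 152, columns 188–288, and the shut fingers over its pocket. I'll lower into the pocket.

```bash
python3 - <<'E'
from h import *
P,ok=cloud("wrist");s=(slice(196,225),slice(262,375))
Q=P[s][ok[s]];Q=Q[(Q[:,2]>.037)&(Q[:,2]<.047)]
r=np.array([rk(w) for w in Q]);print(np.percentile(r[:,0],[0,5,50,95]).round(4),r[:,1].min().round(3),r[:,1].max().round(3))
E
python3 -m handwheel '[[[0.004,0,0.017,0],[0,0,0.017,0],[0,0,0.017,0],[0,0,0.017,0],[0,0,0,0]]]'
```

```text
[-0.1222 -0.1217 -0.1193 -0.1161] 0.058 0.124
time_s: 7.25
position: [0.5119, 0.0691, 0.0386]
tool_rot: [[-0.996, -0.087, -0.005], [-0.087, 0.996, 0.001], [0.005, 0.001, -1.0]]
ft_force: [-0.7, -0.2, -0.5]
grip_width: 0.0002
```

```bash
python3 -m handwheel '[[[0.006,0,0,0],[0.006,0,0,0],[0.007,0,0,0],[0.007,0,0,0],[0.007,0,0,0]]]'
python3 -m handwheel '[[[0.006,0,0,0],[0.005,0,0,0],[0.005,0,0,0],[0.004,0,0,0],[0,0,0,0]]]'
python3 -m handwheel '[[[0.002,0,0,0],[0.002,0,0,0],[0,0,0,0]]]'
```

```text
time_s: 7.67
position: [0.4806, 0.0667, 0.0419]
tool_rot: [[-0.996, -0.088, 0.002], [-0.088, 0.996, -0.0], [-0.002, -0.001, -1.0]]
ft_force: [2.4, -1.0, 1.4]
grip_width: -0.0001
time_s: 8.08
position: [0.4599, 0.0652, 0.041]
tool_rot: [[-0.996, -0.088, -0.001], [-0.088, 0.996, 0.0], [0.001, 0.0, -1.0]]
ft_force: [0.2, 0.1, 0.4]
grip_width: -0.0001
time_s: 8.33
position: [0.4566, 0.0648, 0.0409]
tool_rot: [[-0.996, -0.088, -0.001], [-0.088, 0.996, 0.0], [0.001, 0.0, -1.0]]
ft_force: [-0.4, 0.2, -0.1]
grip_width: -0.0
```

```bash
python3 -m handwheel '[[[0.002,0,0,0],[0.002,0,0,0],[0,0,0,0]]]'
python3 -m handwheel '[[[0.002,0,0,0],[0.002,0,0,0],[0,0,0,0]]]'
```

```text
time_s: 8.58
position: [0.4527, 0.0644, 0.041]
tool_rot: [[-0.996, -0.088, -0.0], [-0.088, 0.996, -0.0], [0.0, -0.0, -1.0]]
ft_force: [0.7, -0.1, -0.1]
grip_width: 0.0001
time_s: 8.83
position: [0.4525, 0.0642, 0.0414]
tool_rot: [[-0.996, -0.087, 0.009], [-0.087, 0.996, 0.0], [-0.009, -0.0, -1.0]]
ft_force: [15.2, 5.8, -9.9]
grip_width: -0.0001
```

The stop is reached: 15 N and no motion, at the predicted spot. I'll release, lift clear and check.

```bash
python3 -m handwheel '[[[-0.008,0,0,0],[-0.006,0,0,0],[0,0,-0.02,0],[0,0,-0.03,0],[0,0,-0.035,0]]]' 
python3 -m handwheel '[[[0,0,-0.03,0],[0.03,0,0,0],[0.03,0,0,0],[0.03,0,0,0],[0,0,0,0]]]'
python3 - <<'E'
from rig import env
from h import *
q=env.observe();print(rk(q['position']),q['position'])
cp=env.camera_params("wrist");im,d=env.get_image("wrist")
np.savez("wrist_c.npz",**{k:np.array(cp[k]) for k in("K","rvec","tvec")});np.save("wrist_d.npy",d)
im2,d2=env.get_image("scene");cv2.imwrite("scene.png",im2[...,::-1]);np.save("scene_d.npy",d2)
cv2.imwrite("pics/s3.png",cv2.resize(im2[180:300,210:410],(800,480),interpolation=cv2.INTER_CUBIC)[...,::-1])
P,ok=cloud("scene")
z=P[...,2];v,u=np.indices(z.shape);m=ok&(z>.035)&(z<.048)&(v>185)&(v<285)&(u>222)&(u<375)
r=(P[m][:,:2]-p[:2])@Rr
for l in(.09,0,-.09):
    k=abs(r[:,1]-l)<.03;print(l,np.percentile(r[k,0],[0,2,5]).round(4))
E
```

```text
time_s: 9.25
position: [0.4618, 0.0654, 0.1259]
tool_rot: [[-0.996, -0.088, -0.005], [-0.088, 0.996, 0.0], [0.005, 0.001, -1.0]]
ft_force: [-0.1, -1.3, 0.6]
grip_width: 0.0
time_s: 9.67
position: [0.368, 0.0579, 0.1556]
tool_rot: [[-0.996, -0.088, -0.005], [-0.088, 0.996, 0.001], [0.005, 0.001, -1.0]]
ft_force: [-1.2, 0.5, 0.7]
grip_width: 0.0
[-0.23691756  0.09058253] [0.36796323 0.05787447 0.15561907]
0.09 [-0.1705 -0.169  -0.1685]
0 [-0.0856 -0.0838 -0.0829]
-0.09 [-0.0838 -0.083  -0.0822]
```

View pics/s3.png

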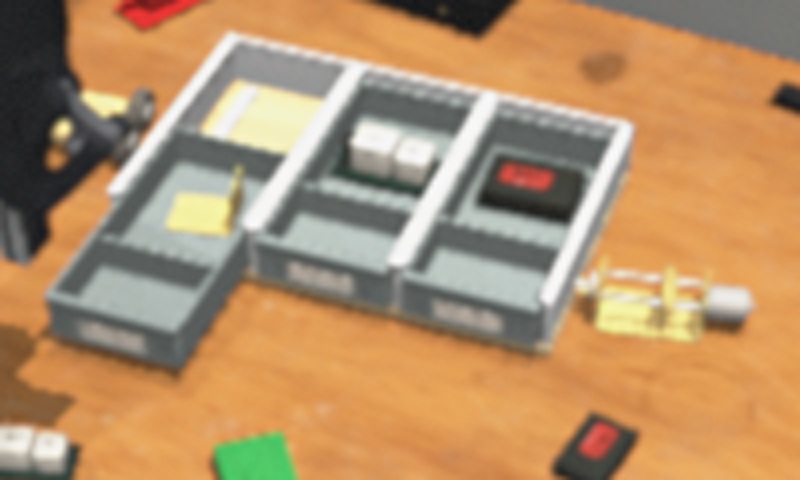

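The view shows the left tray fully out with its bracket in the bin, and the other two flush with the rack front. Measured lip fronts are -0.1705, -0.0856 and -0.0838 m, against -0.1695, -0.0845 and -0.0845 expected. I'll hand in.

```bash
python3 -m handwheel '[[[0,0,0,0],[0,0,0,0],[0,0,0,0],[0,0,0,0],[0,0,0,0]]]' && python3 -c "
from rig import env
print(env.close_job())"
```

```text
time_s: 10.18
position: [0.3736, 0.0574, 0.1559]
tool_rot: [[-0.996, -0.088, -0.0], [-0.088, 0.996, 0.0], [0.0, 0.0, -1.0]]
ft_force: [-1.0, 0.3, -0.7]
grip_width: -0.0001
the job is handed in; nothing more can be done
None
```

The job is done and handed in at about 10 s; the hand-in reports no verdict. The brass bracket was in the left tray. I pushed the right and middle trays home with the shut fingertips, then hooked behind the left tray's lip and drew it out. All three moves ended against a hard stop at about 15 N along x.

- **Tray positions:** From depth, the final lip fronts were within about 1 mm of where they should be: -0.1705 m for the left (expected -0.1695), and -0.0856 m and -0.0838 m for the middle and right (expected -0.0845).
- **Parts and bench:** In the last picture all three parts lay in their bins and the gear box and look-alikes looked undisturbed. The gripper partly hid the bogie, and the truck frame was outside that crop. I planned every move clear of them and saw no unexpected force.
- **At hand-in:** The arm was clear of everything.
- **Disagreement:** The tool sat up to about 4 mm higher than intended during the first push and the draw. That did no harm, and no check failed.

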